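Fit the air nozzle into the push-fit port and open the air

ROBOT

A 6-joint arm with a two-finger parallel gripper is mounted at the origin on the work surface. World frame = base frame: x ahead of the robot, y to its left, z up, the work surface at z = 0. Lengths are in m, angles in rad, forces in N, time in s.
With the tool pointing down it reaches from about 0.375 to 0.825 m from the base axis. Payload 5.5 kg.
Tool frame: the origin (TCP) lies between the finger pads; the fingertips stand 17 mm ahead of it and the grasp point (between the pads) lies 2 mm behind it; x points along the fingers, z is the direction in which the jaws open and shut, and the axes are right-handed (so a half turn about x gives the same grasp; the last joint's range is limited). The gripper opens to 85 mm and grips with 20 to 120 N. Pads are 22 mm wide; open, the fingers measure 114 mm over their backs; the gripper's body (76 mm by 85 mm) begins 54 mm behind the grasp point. The pads swing forward as they close: fully open they stand 13 mm farther back than shut.
Start: joints at [1.266, 0.314, -0.047, 1.21, 0, 1.571], TCP at [0.18, 0.572, 0.248] pointing down, gripper open.
Joint ranges: [-2.67, 2.67], [-0.69, 1.73], [-1.03, 1.25], [-2.08, 2.16], [-1.42, 1.45], [-3.14, 3.14]. Speed limits (rad/s): [2.39, 2.39, 3.01, 3.14, 3.14, 3.14].

INTERFACE

Orientations are given as a unit quaternion [w, x, y, z].
In Python, from workcell import robot gives the robot as it stands. The module is installed in compiled form; this text tells all that it offers.
- The arm moves only by the tool servo_tool, never from a script. Its argument "motion" is a list of rows, each a list of 7 numbers: the turn, a rotation vector about the world's x, y, z in rad, then the shift along the world's x, y, z in m, then the gripper command: -1 is shut, 1 is fully open, values between are in proportion. A call has 1 to 10 rows; each row is the pose to reach, as a shift and turn from the pose measured when the call began; what a row does not reach only later rows make up. A row lasts 1/8 s, in which the tool goes at most 62.5 mm and 10.7 degrees, less where a joint would pass 70% of its speed; a pose out of reach is approached as far as the arm can. A call with a gripper value outside its range is refused whole. The fingers move at their own pace and stop on an object; "grip_force" is the grip in N (left out, the last holds). Time passes only in rows, so rows that repeat a pose let the fingers close. It gives the time, the measured TCP pose, the force and the opening at its end, in the units of the state.
- robot.read_state(): the state, without advancing time (a new reading comes with each control period).
- robot.snapshot(name): name is "scene" or "top" or "wrist"; returns (picture, depth): 400x640x3 uint8, blue, green, red; 400x640 float32, m along the optical axis (not along the pixel's ray), 0 where there is no reading.
- robot.calibration(name): a dict with "intrinsics" (3x3 intrinsics, pixels), "distortion" ([k1, k2, p1, p2, k3] as OpenCV has them; the pictures are not rectified), "cam_to_world" (4x4, takes a point from camera to world coordinates); the wrist camera has in their place "hand_eye" (4x4, takes a point from camera to tool coordinates, whose origin is the TCP and whose axes are the tool frame's). Camera axes: x right, y up, looking along -z (the intrinsics and any distortion apply to the point x, -y, -z); pixel columns grow to the right and rows downward; lengths in m; the calibration is good to about 2 mm. A picture is of the moment at which its call begins: read the wrist's pose just before it. calibration takes no time and is no camera call.
- robot.close_job(): hands the job in, once; it reports no verdict.
The state is a dict: "time_s": time; "joint_positions": joint angles; "joint_vel": joint speeds; "effort": joint torques, N m; "eef_pos": TCP position; "eef_rot": TCP orientation; "force": force on the tool from outside, world axes, zero at the start; "ft_torque": the same for the moment, N m; "opening": finger opening in m.
Only numpy, scipy, OpenCV 4.12 (cv2) and the standard library are available. Lean on these libraries where they do the work, as an engineer would, in place of code of your own. Each camera call takes 0.05 s, during which the arm holds its last target. There are 200 camera calls.

TASK

The bag-opening nozzle has to go back on the air station: take the long nozzle with the round tapered head out of the wooden rack and push it, foot first and upright, into the open push-fit port, through the resistance of the seal until you feel it pressed firmly against the bottom, without forcing it. Then, with the nozzle home and let go, swing the toggle lever of the shut-off valve all the way over to open the air. Leave the other two fittings in the rack and the tape roll where they are.

Things in the scene. Friction and masses are not known exactly. Their poses are not given: they have to be found in the camera images.
- nozzle: the nozzle to fit: straight steel tube 16 mm in diameter and 120 mm long (lowest 6 mm tapering to 12 mm), with a round aluminium head 24 mm in diameter on top (cylinder 120 to 142 mm above the foot, then a cone to 150 mm). About 120 g. Origin at the centre of its foot end, z towards the head. Stands in a hole of the rack, foot 10 mm above the table; the tallest thing there
- nozzle_foot (a point): centre of the foot end face of the nozzle (the same point as its origin)
- nozzle_head (a point): on the nozzle's axis at mid-height of the round head, 131 mm above the foot: the place to grip it from above
- rack: plywood rack 70 x 210 x 50 mm (x, y, z), fixed, origin at the centre of its underside; three vertical holes 19 mm in diameter and 40 mm deep in a row along its y axis, at y = -65, 0 and +65 mm; so grip with the fingers closing along its x axis. Which thing stands in which hole varies
- fan_nozzle: another fitting in the rack, to be left: 16 mm tube with a flat 12 x 44 mm head, 105 mm long. Origin at its foot
- plug: another fitting in the rack, to be left: short blanking plug, 16 mm tube with a plain round head 30 mm in diameter, 78 mm long. Origin at its foot
- station: air station, fixed: steel base plate 100 x 240 x 8 mm (x, y, z), origin at the centre of its underside. At y = +70 mm stands an aluminium block 50 x 50 x 60 mm with a vertical push-fit port and a black collar on top; at y = -70 mm the shut-off valve with its toggle lever
- port (a point): centre of the port's mouth, on top of the black collar (74 mm above the table; 29 mm outside, 19.6 inside, 6 tall); z up. Bore below: 17.6 mm. Seal: push rises to some 7 to 15 N while the taper passes (foot 20 to 28 mm below the mouth), then 4 to 10 N of drag; hard bottom 42 mm below the mouth. Readings are good to some 2 mm, so feel for the bottom
- seat: the fixed shoulder at the bottom of the port, against which the foot of the tube comes to rest; origin 24 mm below that face (66 mm below the mouth), on the port's axis
- valve (a joint): angle of the toggle lever, 0 = shut (leaning to the station's -x side, 0.5 rad from upright), 1.0 = fully open (leaning to +x). It stays where it is left; about 1 to 2 N at its end move it. Starts between 0 and 0.15
- valve_tip (a point): centre of the black ball, 26 mm in diameter, at the end of the lever; 70 mm from the hinge, which lies 30 mm above the table at x = 0, y = -70 mm of the station and runs along the station's y axis
- tape: tape roll lying flat, 90 mm in diameter, 48 mm tall, loose, to be left. Origin at the centre of its underside

How it is judged:
By the outcome, as a careful person would: the job done as asked, in the order asked, and still so for the second after the job is handed in, with the robot touching nothing.
It also fails if it takes over 72 s, if anything falls off the work surface, if the arm or the gripper's body presses on something with over 40 N, if the wrist force passes 120 N, or if a joint passes its speed limit or range.

## Working session

There is one attempt and no reset: what is moved stays moved. The work goes in short steps, Python scripts to look and compute and a tool call to move; the robot and the scene stay as the last step left them, time stands still between calls to the robot, and variables do not carry over. Pictures are saved under pics/ and viewed, about 8 in all and at most 12, crops included, and the job is handed in when it is done.

Besides the shell and the picture viewer there is one more tool, called after "Request:" by a JSON object that holds its "name" and its "arguments". servo_tool: Moves the arm, as the interface text tells. Its arguments: {"type":"object","properties":{"motion":{"type":"array"},"grip_force":{"type":"number"}},"required":["motion"]}

```bash
mkdir -p pics
cat > h.py <<'E'
import numpy as np, cv2
from workcell import robot
from scipy.spatial.transform import Rotation as R
def tool():
    s=robot.read_state(); q=np.array(s["eef_rot"]); T=np.eye(4)
    T[:3,:3]=R.from_quat(q[[1,2,3,0]]).as_matrix(); T[:3,3]=s["eef_pos"]; return T
def snap(name):
    c=robot.calibration(name)
    T=tool()@np.array(c["hand_eye"]) if name=="wrist" else np.array(c["cam_to_world"])
    im,d=robot.snapshot(name)
    np.savez(f"{name}.npz",im=im,d=d,T=T,K=c["intrinsics"],D=c["distortion"]); return im
def rays(name,uv):
    f=np.load(f"{name}.npz"); n=cv2.undistortPoints(np.float32(uv).reshape(-1,1,2),f["K"],f["D"]).reshape(-1,2)
    v=np.c_[n[:,0],-n[:,1],-np.ones(len(n))]; return f["T"][:3,3],v@f["T"][:3,:3].T
def at_z(name,uv,z):
    o,v=rays(name,uv); return o+v*((z-o[2])/v[:,2])[:,None]
def cloud(name):
    f=np.load(f"{name}.npz"); h,w=f["d"].shape; g=np.stack(np.meshgrid(np.arange(w),np.arange(h)),-1).reshape(-1,2)
    o,v=rays(name,g); P=o+v*f["d"].reshape(-1,1); P[f["d"].ravel()==0]=np.nan; return P.reshape(h,w,3)
E
python3 - <<'E'
from h import *
for n in("top","scene"):
    cv2.imwrite(f"pics/{n}1.png",snap(n)); f=np.load(n+".npz"); print(n,f["T"].round(3),f["K"])
s=robot.read_state(); print(s["eef_pos"],s["eef_rot"],s["force"],s["opening"],tool().round(2))
E
```

```text
top [[ 0.021  0.983 -0.18   0.446]
 [-1.     0.023  0.007 -0.03 ]
 [ 0.011  0.18   0.984  1.053]
 [ 0.     0.     0.     1.   ]] [[439.90434577   0.         318.93333848]
 [  0.         439.90434577 196.09262439]
 [  0.           0.           1.        ]]
scene [[ 0.035 -0.627  0.778  1.346]
 [ 0.999  0.008 -0.038 -0.065]
 [ 0.018  0.779  0.627  0.687]
 [ 0.     0.     0.     1.   ]] [[465.53708044   0.         328.17344182]
 [  0.         465.53708044 196.85896056]
 [  0.           0.           1.        ]]
[0.17992499 0.57188726 0.24754586] [ 0.56968771 -0.41860221  0.57053559  0.41799192] [-0.12660362 -0.44656765  0.0584665 ] 0.08527871760012039 [[-0.   -0.95  0.3   0.18]
 [-0.    0.3   0.95  0.57]
 [-1.    0.   -0.    0.25]
 [ 0.    0.    0.    1.  ]]
```

View pics/top1.png

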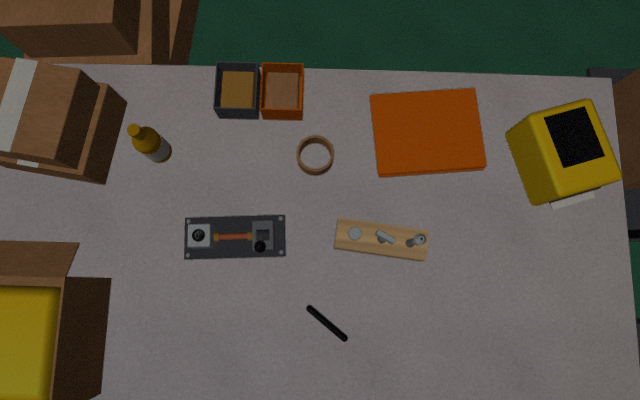

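View pics/scene1.png

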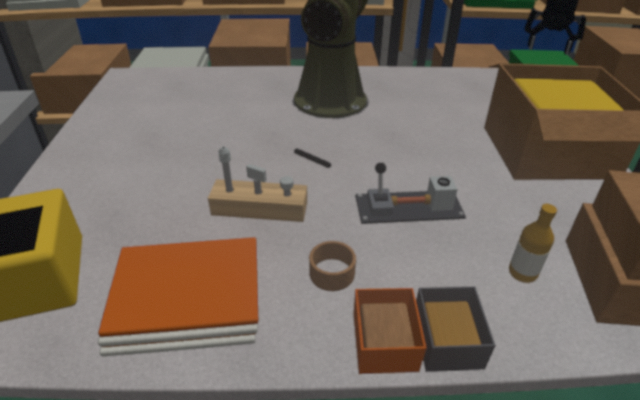

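The top view shows the station at about (235,237) with the port at (198,236). The lever ball is at (260,246), and the rack is at about (381,240). The nozzle, the tallest thing in the rack, stands at its right end near (418,240). Next I'll enlarge that region.

Run:
```python
from h import *
im=np.load("top.npz")["im"]
a=cv2.resize(im[205:270,175:295],None,fx=6.6,fy=6.6,interpolation=cv2.INTER_CUBIC)[:,:790]
b=cv2.resize(im[210:270,325:445],None,fx=6.6,fy=6.6*1,interpolation=cv2.INTER_CUBIC)[:,:790]
o=np.vstack([a[:,:],b])
o=cv2.resize(o,None,fx=5/6.6,fy=5/6.6); o=cv2.convertScaleAbs(o,alpha=1.6)
print(o.shape); cv2.imwrite("pics/crop.png",o)
# rough
print("port",at_z("top",[(198,236)],.074),"ball",at_z("top",[(260,246)],.09))
P=cloud("top"); m=(P[...,2]>.03)&(P[...,2]<.2)
r=P[210:270,325:445]; z=r[...,2]
print("rack top z",np.nanmedian(z[(z>.035)&(z<.06)]))
k=(z>.042)&(z<.058)
print(cv2.minAreaRect(np.float32(r[k][:,:2]))," max",np.nanmax(z))
h=r[z>.145]; print("head pts",len(h),h[:, :].mean(0) if len(h) else 0, h.min(0),h.max(0))
```

```text
(625, 598, 3)
port [[0.52880822 0.23015293 0.074     ]] ball [[0.50887254 0.0891478  0.09      ]]
rack top z 0.050170872678272804
((0.5338878035545349, -0.1813969761133194), (0.21062074601650238, 0.07078984379768372), 82.85729217529297)  max 0.16441649352883025
head pts 109 [ 0.52607738 -0.24416871  0.15561071] [ 0.51591435 -0.25640703  0.14524811] [ 0.53713485 -0.23319502  0.16441649]
```

View pics/crop.png

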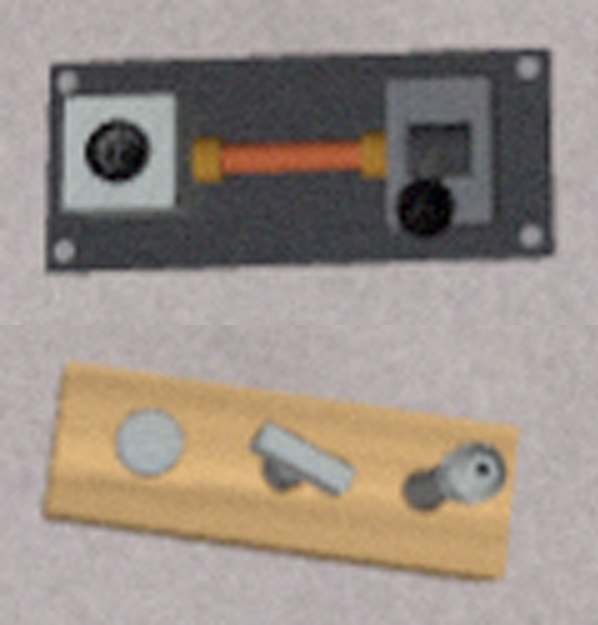

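The crop shows the port collar at crop (117,151) and the lever ball at (425,207), leaning to the lower image side (-x). In the rack, the nozzle's round tapered head is at (475,472), with the fan nozzle in the middle and the plug on the left. Next I'll get the station pose and the hand-eye.

Run:
```python
from h import *
# plate corners in crop -> top px (crop scale 5, offset 175,205; lower part split)
c=np.array([(52,65),(551,49),(553,256),(47,270)])/5+[175,205]
w=at_z("top",c,.008); print(w.round(4),"centre",w.mean(0)); 
e=(w[0]+w[3]-w[1]-w[2])/2; print("len",np.linalg.norm(e)); y=np.degrees(np.arctan2(e[1],e[0])); print("station yaw",y-90)
print("port",at_z("top",np.array([[117,151]])/5+[175,205],.074)); u=e/np.linalg.norm(e); ux=np.array([u[1],-u[0],0]);print("port from plate",w.mean(0)+u*.07,"hinge",w.mean(0)-u*.07, "ux",ux)
print("ball",at_z("top",np.array([[425,207]])/5+[175,205],.0915))
k=robot.calibration("wrist"); print(np.array(k["hand_eye"]).round(3),k["intrinsics"][0][0])
P=cloud("top");q=P.reshape(-1,3);m=(q[:,2]>.17)&(q[:,0]>.3)&(q[:,0]<.8)&(abs(q[:,1])<.5);print("tall",m.sum(),q[m].min(0) if m.any() else '',q[m].max(0) if m.any() else '')
```

```text
[[0.5767 0.2809 0.008 ]
 [0.59   0.0423 0.008 ]
 [0.4916 0.0379 0.008 ]
 [0.4794 0.2761 0.008 ]] centre [0.53443891 0.15929622 0.008     ]
len 0.2387333003913157
station yaw 3.0624623518138776
port [[0.53060973 0.22938309 0.074     ]]
port from plate [0.53069919 0.22919626 0.008     ] hinge [0.53817864 0.08939619 0.008     ] ux [0.99857189 0.0534246  0.        ]
ball [[0.50790805 0.08892411 0.0915    ]]
[[ 0.001  0.297 -0.955 -0.124]
 [-0.001  0.955  0.297  0.076]
 [ 1.     0.001  0.001  0.   ]
 [ 0.     0.     0.     1.   ]] 280.405802576225
tall 3117 [0.30006871 0.34429219 0.17000012] [0.79973407 0.49999615 0.20509732]
```

Request:
{"name": "servo_tool", "arguments": {"motion": [[0,0,-0.15,0.05,-0.04,0.01,1],[0,0,-0.3,0.1,-0.08,0.01,1],[0,0,-0.45,0.15,-0.14,0.01,1],[0,0,-0.6,0.2,-0.2,0.01,1],[0,0,-0.75,0.24,-0.26,0.01,1],[0,0,-0.9,0.27,-0.32,0.01,1],[0,0,-0.9,0.27,-0.34,0.01,1],[0,0,-0.9,0.27,-0.34,0.01,1]]}}

```text
time_s: 1.1
eef_pos: [0.4508, 0.2283, 0.2572]
eef_rot: [0.695, -0.127, 0.696, 0.126]
force: [0.2, 0.6, -0.6]
opening: 0.0851
```

Run:
```python
from h import *
im=snap("wrist"); cv2.imwrite("pics/w1.png",cv2.convertScaleAbs(im,alpha=1.5))
P=cloud("wrist").reshape(-1,3)
m=(abs(P[:,2]-.075)<.003)&(np.hypot(P[:,0]-.53,P[:,1]-.23)<.025); q=P[m]
print(m.sum(),q.min(0),q.max(0),(q.min(0)+q.max(0))/2,cv2.minEnclosingCircle(np.float32(q[:,:2])))
```

```text
203 [0.51567772 0.21843762 0.07202148] [0.54378402 0.24595104 0.07446242] [0.52973087 0.23219433 0.07324195] ((0.529688835144043, 0.23208610713481903), 0.01447073183953762)
```

View pics/w1.png

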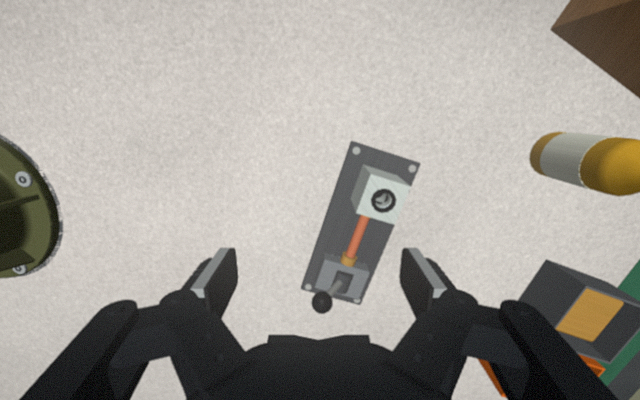

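Request:
{"name": "servo_tool", "arguments": {"motion": [[0,0,-0.15,0.01,-0.06,0,1],[0,0,-0.3,0.02,-0.12,0,1],[0,0,-0.4,0.03,-0.18,0,1],[0,0,-0.49,0.04,-0.24,0,1],[0,0,-0.49,0.05,-0.3,0,1],[0,0,-0.49,0.06,-0.36,0,1],[0,0,-0.49,0.065,-0.42,0,1],[0,0,-0.49,0.07,-0.473,0,1],[0,0,-0.49,0.075,-0.473,0,1],[0,0,-0.49,0.075,-0.473,0,1]]}}

```text
time_s: 2.4
eef_pos: [0.526, -0.2417, 0.2567]
eef_rot: [0.705, 0.045, 0.707, -0.044]
force: [0.6, 0.3, -0.2]
opening: 0.0853
```

The wrist view shows the port collar at (383,200), the lever ball at (321,301), and nothing near the path. The port comes out at (0.530, 0.231). Next is the nozzle.

Run:
```python
from h import *
im=snap("wrist"); cv2.imwrite("pics/w2.png",cv2.convertScaleAbs(im,alpha=1.5))
P=cloud("wrist").reshape(-1,3); T=tool(); print("yaw",np.degrees(np.arctan2(T[1,2],T[0,2])),T[:3,0],T[:3,3])
for a,b in((.13,.152),(.152,.165),(.07,.125)):
    m=(P[:,2]>a)&(P[:,2]<b)&(np.hypot(P[:,0]-.526,P[:,1]+.244)<.03); q=P[m]
    print(m.sum(),q.min(0).round(4),q.max(0).round(4),cv2.minEnclosingCircle(np.float32(q[:,:2])) if m.any() else '')
```

```text
yaw -7.212675445599466 [-0.00286257  0.00113583 -0.99999526] [ 0.52579886 -0.24134495  0.25691264]
255 [ 0.5134 -0.2575  0.1301] [ 0.5375 -0.2331  0.152 ] ((0.5255141258239746, -0.2453286498785019), 0.012513335794210434)
471 [ 0.5147 -0.2564  0.152 ] [ 0.5363 -0.2343  0.1608] ((0.525498628616333, -0.24547921121120453), 0.011793585494160652)
127 [ 0.5181 -0.2453  0.0703] [ 0.5332 -0.2375  0.1127] ((0.5256830453872681, -0.2439960241317749), 0.007752000819891691)
```

View pics/w2.png

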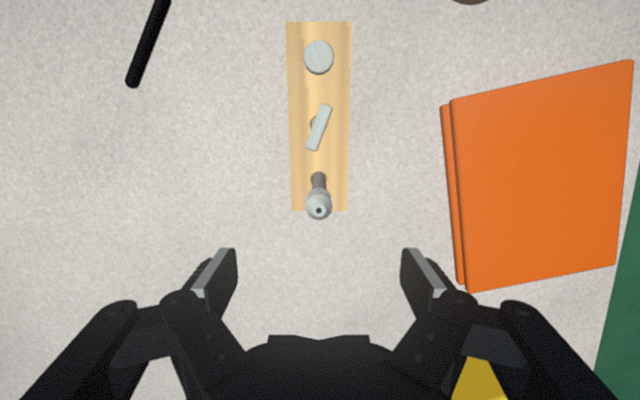

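The nozzle head is centred between the jaws at about (318,205), with the other two fittings clear, so I'll descend and grip.

Request:
{"name": "servo_tool", "arguments": {"motion": [[0,0,0,0,-0.004,-0.03,1],[0,0,0,0,-0.004,-0.065,1],[0,0,0,0,-0.004,-0.1,1],[0,0,0,0,-0.004,-0.117,1],[0,0,0,0,-0.004,-0.117,1],[0,0,0,0,-0.004,-0.117,-1],[0,0,0,0,-0.004,-0.117,-1],[0,0,0,0,-0.004,-0.117,-1],[0,0,0,0,-0.004,-0.117,-1],[0,0,0,0,-0.004,-0.117,-1]], "grip_force": 70}}

```text
time_s: 3.7
eef_pos: [0.5262, -0.2457, 0.1408]
eef_rot: [0.705, 0.045, 0.706, -0.044]
force: [-0.9, -1.1, 5.8]
opening: 0.0218
```

Request:
{"name": "servo_tool", "arguments": {"motion": [[0,0,0,0,0,0.015,-1],[0,0,0,0,0,0.04,-1],[0,0,0,0,0,0.07,-1],[0,0,0,0,0,0.1,-1],[0,0,0,0,0,0.12,-1],[0,0,0,0,0,0.12,-1]]}}

```text
time_s: 4.45
eef_pos: [0.5272, -0.2462, 0.263]
eef_rot: [0.706, 0.044, 0.705, -0.045]
force: [0.2, -1.1, -2.2]
opening: 0.0224
```

Request:
{"name": "servo_tool", "arguments": {"motion": [[0,0,0.08,-0.01,0.05,0,-1],[0,0,0.16,-0.02,0.1,0,-1],[0,0,0.24,-0.02,0.15,0,-1],[0,0,0.32,-0.02,0.2,0,-1],[0,0,0.4,-0.02,0.26,0,-1],[0,0,0.45,-0.01,0.32,0,-1],[0,0,0.5,-0.01,0.38,0,-1],[0,0,0.5,0,0.43,0,-1],[0,0,0.5,0.004,0.466,0,-1],[0,0,0.5,0.004,0.476,0,-1]]}}

```text
time_s: 5.7
eef_pos: [0.5306, 0.2316, 0.2615]
eef_rot: [0.695, -0.133, 0.695, 0.132]
force: [-0.9, 0.2, -2.3]
opening: 0.0221
```

Request:
{"name": "servo_tool", "arguments": {"motion": [[0,0,0,0,0,0,-1],[0,0,0,0,0,0,-1]]}}

```text
time_s: 5.95
eef_pos: [0.5302, 0.2305, 0.261]
eef_rot: [0.694, -0.133, 0.695, 0.132]
force: [0.4, -0.2, -1.5]
opening: 0.022
```

Run:
```python
from h import *
s=robot.read_state(); print(s["time_s"],s["eef_pos"],s["force"],s["opening"]); T=tool();print(T[:3,:3].round(4))
a=snap("wrist");b=snap("scene");snap("top")
for n in("wrist","scene","top"):
    P=cloud(n).reshape(-1,3); p=np.array(s["eef_pos"])
    for lo,hi in((-.125,-.10),(-.10,-.06),(-.06,-.025),(-.14,-.12)):
        m=(P[:,2]>p[2]+lo)&(P[:,2]<p[2]+hi)&(np.hypot(P[:,0]-p[0],P[:,1]-p[1])<.03); q=P[m]
        if m.sum()>5: print(n,lo,hi,m.sum(),q.min(0).round(4),q.max(0).round(4))
f=np.load("scene.npz"); 
a=cv2.resize(a[150:400,200:440],(480,500)); 
L=(p@np.eye(3)-f["T"][:3,3])@f["T"][:3,:3]; u=int(f["K"][0,0]*L[0]/-L[2]+f["K"][0,2]);v=int(-f["K"][1,1]*L[1]/-L[2]+f["K"][1,2]); print(u,v)
b=cv2.resize(b[v-20:v+105,u-40:u+40],(320,500),interpolation=cv2.INTER_CUBIC)
cv2.imwrite("pics/hold.png",cv2.convertScaleAbs(np.hstack([a,b]),alpha=1.5)); print("origin",u-40,v-20)
```

```text
5.95 [0.5301618  0.23052642 0.26102713] [ 0.3616346  -0.23993211 -1.49114301] 0.02195277293736585
[[-0.001  -0.3668  0.9303]
 [-0.0016  0.9303  0.3668]
 [-1.     -0.0011 -0.0015]]
wrist -0.125 -0.1 132 [0.5219 0.2301 0.1362] [0.5366 0.2381 0.161 ]
wrist -0.1 -0.06 315 [0.5219 0.2291 0.1612] [0.537  0.2385 0.2008]
wrist -0.06 -0.025 480 [0.5219 0.2267 0.2011] [0.5371 0.2388 0.236 ]
wrist -0.14 -0.12 29 [0.5219 0.2301 0.1337] [0.5358 0.238  0.1406]
scene -0.125 -0.1 76 [0.5257 0.2204 0.1363] [0.5398 0.2374 0.1598]
scene -0.1 -0.06 129 [0.5251 0.2216 0.161 ] [0.5407 0.2368 0.2005]
scene -0.06 -0.025 118 [0.527  0.2213 0.2011] [0.5401 0.2383 0.2358]
scene -0.14 -0.12 28 [0.5279 0.221  0.1285] [0.5395 0.2353 0.1402]
top -0.125 -0.1 26 [0.5252 0.2206 0.1361] [0.5396 0.2282 0.1607]
top -0.1 -0.06 47 [0.5251 0.2206 0.1633] [0.5399 0.2279 0.1996]
top -0.06 -0.025 33 [0.5266 0.2206 0.2013] [0.5394 0.2247 0.2343]
460 103
origin 420 83
```

View pics/hold.png

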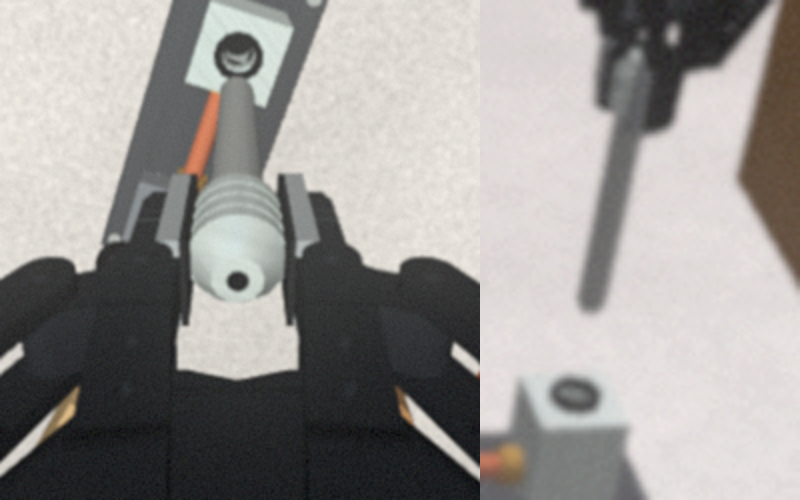

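The nozzle hangs straight in the grip, and its foot is in line with the collar to within about 2 mm in both the wrist and scene views. I'll go down in steps and watch the force.

Request:
{"name": "servo_tool", "arguments": {"motion": [[0,0,0,-0.001,0.001,-0.02,-1],[0,0,0,-0.001,0.001,-0.04,-1],[0,0,0,-0.001,0.001,-0.052,-1],[0,0,0,-0.001,0.001,-0.06,-1],[0,0,0,-0.001,0.001,-0.066,-1],[0,0,0,-0.001,0.001,-0.066,-1]], "grip_force": 90}}

```text
time_s: 6.85
eef_pos: [0.5295, 0.2315, 0.1955]
eef_rot: [0.695, -0.132, 0.695, 0.131]
force: [-0.3, -0.3, -0.9]
opening: 0.0216
```

Request:
{"name": "servo_tool", "arguments": {"motion": [[0,0,0,0,0,-0.003,-1],[0,0,0,0,0,-0.006,-1],[0,0,0,0,0,-0.008,-1],[0,0,0,0,0,-0.008,-1]]}}

```text
time_s: 7.35
eef_pos: [0.5296, 0.2316, 0.1874]
eef_rot: [0.695, -0.132, 0.695, 0.132]
force: [1.0, 1.3, -1.5]
opening: 0.0212
```

Request:
{"name": "servo_tool", "arguments": {"motion": [[0,0,0,0,0,-0.002,-1],[0,0,0,0,0,-0.004,-1],[0,0,0,0,0,-0.006,-1],[0,0,0,0,0,-0.006,-1]]}}

```text
time_s: 7.85
eef_pos: [0.5299, 0.2318, 0.1815]
eef_rot: [0.695, -0.132, 0.695, 0.132]
force: [1.0, 0.3, -0.8]
opening: 0.0217
```

Request:
{"name": "servo_tool", "arguments": {"motion": [[0,0,0,0,0,-0.002,-1],[0,0,0,0,0,-0.004,-1],[0,0,0,0,0,-0.006,-1],[0,0,0,0,0,-0.006,-1]]}}

```text
time_s: 8.35
eef_pos: [0.5302, 0.2319, 0.1759]
eef_rot: [0.695, -0.132, 0.694, 0.132]
force: [-0.7, 0.6, 2.8]
opening: 0.0212
```

Request:
{"name": "servo_tool", "arguments": {"motion": [[0,0,0,0,0,-0.0015,-1],[0,0,0,0,0,-0.003,-1],[0,0,0,0,0,-0.003,-1]]}}

```text
time_s: 8.72
eef_pos: [0.5304, 0.232, 0.1732]
eef_rot: [0.695, -0.132, 0.694, 0.132]
force: [0.4, 0.2, 5.1]
opening: 0.0212
```

Request:
{"name": "servo_tool", "arguments": {"motion": [[0,0,0,0,0,-0.0015,-1],[0,0,0,0,0,-0.003,-1],[0,0,0,0,0,-0.003,-1]]}}

```text
time_s: 9.1
eef_pos: [0.5305, 0.2321, 0.1704]
eef_rot: [0.696, -0.132, 0.694, 0.132]
force: [0.1, 0.4, 4.6]
opening: 0.0217
```

Request:
{"name": "servo_tool", "arguments": {"motion": [[0,0,0,0,0,-0.001,-1],[0,0,0,0,0,-0.002,-1],[0,0,0,0,0,-0.002,-1]]}}

```text
time_s: 9.48
eef_pos: [0.5305, 0.2321, 0.1685]
eef_rot: [0.696, -0.132, 0.694, 0.132]
force: [0.2, 0.4, 4.0]
opening: 0.0215
```

Request:
{"name": "servo_tool", "arguments": {"motion": [[0,0,0,0,0,-0.001,-1],[0,0,0,0,0,-0.002,-1],[0,0,0,0,0,-0.003,-1]]}}

```text
time_s: 9.85
eef_pos: [0.5306, 0.2322, 0.166]
eef_rot: [0.696, -0.132, 0.694, 0.132]
force: [-1.6, 0.2, 7.7]
opening: 0.0215
```

Request:
{"name": "servo_tool", "arguments": {"motion": [[0,0,0,0,0,-0.001,-1],[0,0,0,0,0,-0.002,-1]]}}

```text
time_s: 10.1
eef_pos: [0.5306, 0.2322, 0.1644]
eef_rot: [0.696, -0.132, 0.694, 0.132]
force: [-0.7, -0.5, 7.1]
opening: 0.0213
```

Request:
{"name": "servo_tool", "arguments": {"motion": [[0,0,0,0,0,-0.001,-1],[0,0,0,0,0,-0.002,-1]]}}

```text
time_s: 10.35
eef_pos: [0.5306, 0.2322, 0.1628]
eef_rot: [0.696, -0.132, 0.694, 0.132]
force: [-2.0, -0.9, 13.3]
opening: 0.0217
```

Force is rising at the expected depth. I'll continue in 1 mm steps until it is clearly against the bottom.

Request:
{"name": "servo_tool", "arguments": {"motion": [[0,0,0,0,0,-0.001,-1],[0,0,0,0,0,-0.001,-1]]}}

```text
time_s: 10.6
eef_pos: [0.5307, 0.2323, 0.1628]
eef_rot: [0.696, -0.132, 0.693, 0.132]
force: [-2.8, -1.2, 11.4]
opening: 0.0215
```

Request:
{"name": "servo_tool", "arguments": {"motion": [[0,0,0,0,0,-0.001,-1],[0,0,0,0,0,-0.001,-1]]}}

```text
time_s: 10.85
eef_pos: [0.5307, 0.2323, 0.1628]
eef_rot: [0.696, -0.132, 0.693, 0.132]
force: [-1.8, -0.5, 11.4]
opening: 0.0217
```

It has stopped advancing at z 0.1628. I'll press with a deeper target to confirm that it is the hard bottom.

Request:
{"name": "servo_tool", "arguments": {"motion": [[0,0,0,0,0,-0.001,-1],[0,0,0,0,0,-0.002,-1],[0,0,0,0,0,-0.003,-1],[0,0,0,0,0,-0.003,-1]]}}

```text
time_s: 11.35
eef_pos: [0.5313, 0.2326, 0.1627]
eef_rot: [0.697, -0.131, 0.692, 0.132]
force: [-5.2, -1.5, 22.7]
opening: 0.0214
```

It's firm: 23 N with no advance, at the expected 42 mm depth. I'll relax, release and rise.

Request:
{"name": "servo_tool", "arguments": {"motion": [[0,0,0,0,0,0,-1],[0,0,0,0,0,0,0.2],[0,0,0,0,0,0,1],[0,0,0,0,0,0,1],[0,0,0,0,0,0,1],[0,0,0,0,0,0,1]]}}

```text
time_s: 12.1
eef_pos: [0.5313, 0.2325, 0.1626]
eef_rot: [0.697, -0.131, 0.692, 0.132]
force: [1.1, 1.0, -0.3]
opening: 0.0852
```

Request:
{"name": "servo_tool", "arguments": {"motion": [[0,0,0,0,0,0.03,1],[0,0,0,0,0,0.06,1],[0,0,0,0,0,0.09,1],[0,0,0,-0.02,-0.03,0.09,0],[0,0,0,-0.05,-0.06,0.09,-1],[0,0,0,-0.05,-0.06,0.09,-1]]}}

```text
time_s: 12.85
eef_pos: [0.4795, 0.171, 0.2528]
eef_rot: [0.697, -0.131, 0.693, 0.132]
force: [0.4, 0.3, 0.1]
opening: 0.0326
```

Run:
```python
from h import *
s=robot.read_state(); print(s["time_s"],s["eef_pos"],s["force"],s["opening"])
T=tool();print(T[:3,:3].round(4))
a=snap("wrist");b=snap("scene")
for n in("wrist","scene"):
    P=cloud(n).reshape(-1,3)
    for lo,hi in((.085,.11),(.11,.148),(.155,.172),(.172,.195)):
        m=(P[:,2]>lo)&(P[:,2]<hi)&(np.hypot(P[:,0]-.531,P[:,1]-.231)<.02); q=P[m]
        if m.sum()>5: print(n,lo,m.sum(),q.min(0).round(4),q.max(0).round(4))
    m=(P[:,2]>.082)&(P[:,2]<.11)&(np.hypot(P[:,0]-.507,P[:,1]-.089)<.03); q=P[m]; print(n,"ball",m.sum(),q.min(0).round(4) if m.any() else'',q.max(0).round(4)if m.any() else'')
b=cv2.resize(b[130:230,340:480],(560,400),interpolation=cv2.INTER_CUBIC); cv2.imwrite("pics/in.png",cv2.convertScaleAbs(b,alpha=1.5))
```

```text
12.85 [0.47949844 0.17097889 0.25283632] [0.40355498 0.30571949 0.12237058] 0.03259484140275275
[[ 5.800e-03 -3.651e-01  9.309e-01]
 [ 2.000e-03  9.310e-01  3.651e-01]
 [-1.000e+00 -3.000e-04  6.200e-03]]
wrist 0.085 96 [0.5215 0.2249 0.0852] [0.5295 0.2398 0.1099]
wrist 0.11 114 [0.5213 0.2249 0.1103] [0.5291 0.2395 0.1363]
wrist 0.155 216 [0.5165 0.2191 0.1552] [0.53   0.2438 0.172 ]
wrist 0.172 821 [0.5168 0.2194 0.172 ] [0.5407 0.2432 0.183 ]
wrist ball 389 [0.4938 0.0807 0.0863] [0.5191 0.1035 0.1053]
scene 0.085 68 [0.5279 0.2227 0.0852] [0.5389 0.2388 0.1098]
scene 0.11 112 [0.5275 0.2218 0.1105] [0.5399 0.2378 0.1477]
scene 0.155 86 [0.5261 0.2181 0.1553] [0.5432 0.2418 0.1719]
scene 0.172 71 [0.5219 0.2188 0.1722] [0.5424 0.2424 0.1832]
scene ball 109 [0.4975 0.0784 0.0825] [0.5201 0.1028 0.1063]
```

View pics/in.png

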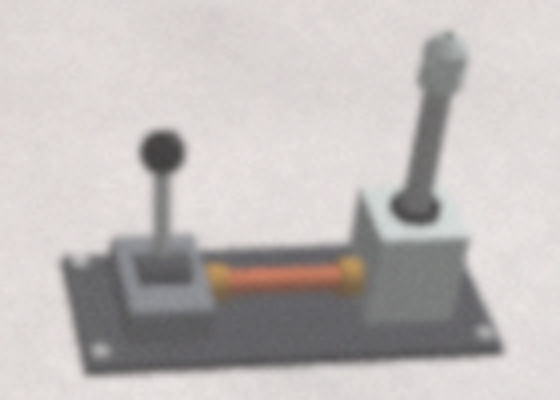

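The nozzle is home and upright: its top reads 0.183 against 0.182 expected. The lever ball is at about (0.506, 0.091, 0.092), still shut. I'll bring the shut fingers in on its -x side.

Request:
{"name": "servo_tool", "arguments": {"motion": [[0,0,-0.11,-0.015,-0.03,0,-1],[0,0,-0.22,-0.03,-0.06,0,-1],[0,0,-0.32,-0.03,-0.084,0,-1],[0,0,-0.32,-0.03,-0.084,-0.04,-1],[0,0,-0.32,-0.03,-0.084,-0.09,-1],[0,0,-0.32,-0.03,-0.084,-0.13,-1],[0,0,-0.32,-0.03,-0.084,-0.155,-1],[0,0,-0.32,-0.03,-0.084,-0.155,-1]]}}

```text
time_s: 13.95
eef_pos: [0.4509, 0.0889, 0.0963]
eef_rot: [0.709, -0.02, 0.705, 0.02]
force: [-0.7, -0.0, 0.0]
opening: -0.0002
```

Request:
{"name": "servo_tool", "arguments": {"motion": [[0,0,0,0.012,0,0,-1],[0,0,0,0.022,0.001,0,-1],[0,0,0,0.032,0.001,0,-1],[0,0,0,0.042,0.002,0,-1],[0,0,0,0.052,0.002,0,-1],[0,0,0,0.062,0.003,0,-1],[0,0,0,0.07,0.003,0,-1],[0,0,0,0.078,0.004,0,-1],[0,0,0,0.084,0.004,0,-1],[0,0,0,0.084,0.004,0,-1]]}}

```text
time_s: 15.2
eef_pos: [0.5354, 0.0929, 0.0963]
eef_rot: [0.709, -0.02, 0.705, 0.02]
force: [-0.8, 0.0, 0.0]
opening: -0.0002
```

Request:
{"name": "servo_tool", "arguments": {"motion": [[0,0,0,0.003,0,0,-1],[0,0,0,0.006,0,0,-1],[0,0,0,0.006,0,0,-1]]}}

```text
time_s: 15.58
eef_pos: [0.5416, 0.0929, 0.0963]
eef_rot: [0.709, -0.02, 0.705, 0.019]
force: [-0.2, -0.4, 0.2]
opening: 0.0
```

Run:
```python
from h import *
b=snap("scene"); P=cloud("scene").reshape(-1,3)
b=cv2.resize(b[120:230,330:470],(700,550),interpolation=cv2.INTER_CUBIC); cv2.imwrite("pics/lev.png",cv2.convertScaleAbs(b,alpha=1.5))
```

```text
(no output)
```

View pics/lev.png

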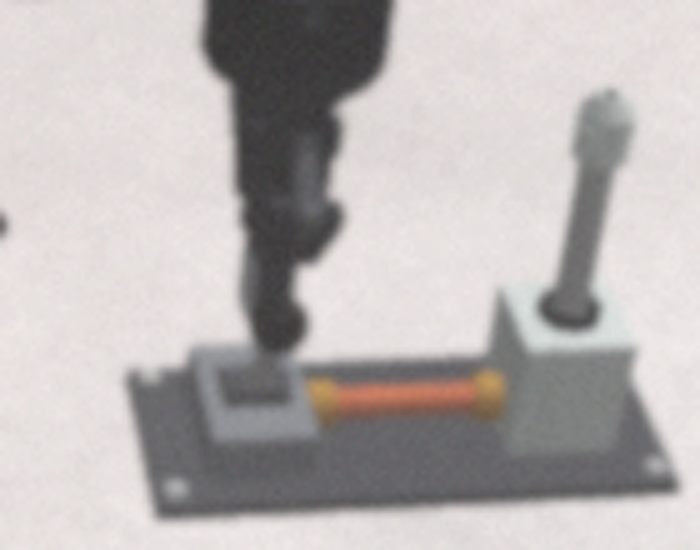

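The ball at crop (278,328) is ahead of the fingers and leaning towards the camera (+x). I'll push on to the stop.

Request:
{"name": "servo_tool", "arguments": {"motion": [[0,0,0,0.003,0,0,-1],[0,0,0,0.005,0,0,-1],[0,0,0,0.005,0,0,-1]]}}

```text
time_s: 16.0
eef_pos: [0.5451, 0.0929, 0.0961]
eef_rot: [0.708, -0.02, 0.706, 0.02]
force: [-6.4, 0.0, 2.9]
opening: -0.0004
```

Request:
{"name": "servo_tool", "arguments": {"motion": [[0,0,0,0.002,0,0,-1],[0,0,0,0.003,0,0,-1],[0,0,0,0.003,0,0,-1]]}}

```text
time_s: 16.38
eef_pos: [0.5454, 0.0929, 0.096]
eef_rot: [0.706, -0.02, 0.708, 0.02]
force: [-9.8, 0.4, 7.7]
opening: 0.0
```

The lever is at its stop: 10 N with no further advance. I'll back off in -x, rise, and check.

Request:
{"name": "servo_tool", "arguments": {"motion": [[0,0,0,-0.02,0,0,-1],[0,0,0,-0.06,-0.003,0,-1],[0,0,0,-0.09,-0.004,0.02,-1],[0,0,0,-0.09,-0.004,0.08,-1],[0,0,0,-0.09,-0.02,0.14,-1],[0,0,0,-0.09,-0.08,0.16,-1],[0,0,0,-0.09,-0.12,0.16,-1],[0,0,0,-0.09,-0.12,0.16,-1]]}}

```text
time_s: 17.38
eef_pos: [0.4561, -0.0293, 0.2568]
eef_rot: [0.707, -0.018, 0.707, 0.018]
force: [-1.8, 0.8, -0.7]
opening: -0.0001
```

Run:
```python
from h import *
s=robot.read_state(); print(s["time_s"],s["eef_pos"],s["force"])
b=snap("scene");t=snap("top")
for n in("scene","top"):
    P=cloud(n).reshape(-1,3)
    m=(P[:,2]>.08)&(P[:,2]<.12)&(np.hypot(P[:,0]-.56,P[:,1]-.091)<.045); q=P[m]; c=(q.min(0)+q.max(0))/2
    print(n,"ball",m.sum(),q.min(0).round(4),q.max(0).round(4),"angle",np.arctan2(c[0]-.538,q[:,2].max()-.013-.03)+.5)
    m=(P[:,2]>.155)&(np.hypot(P[:,0]-.531,P[:,1]-.231)<.02); q=P[m]; print("nozzle head",q.min(0).round(4),q.max(0).round(4))
b=cv2.resize(b[130:290,200:480],(784,448),interpolation=cv2.INTER_CUBIC); cv2.imwrite("pics/end.png",cv2.convertScaleAbs(b,alpha=1.5))
```

```text
17.375 [ 0.45607514 -0.02929926  0.25683481] [-1.76424492  0.76039453 -0.70670879]
scene ball 118 [0.5644 0.0815 0.0819] [0.585  0.1047 0.1056] angle 1.0301618949666524
nozzle head [0.523  0.2182 0.1552] [0.5428 0.242  0.1829]Traceback (most recent call last):
  File "<stdin>", line 6, in <module>
    return umr_minimum(a, axis, None, out, keepdims, initial, where)
ValueError: zero-size array to reduction operation minimum which has no identity
```

Run:
```python
from h import *
b=np.load("scene.npz")["im"]
b=cv2.resize(b[130:290,200:480],(784,448),interpolation=cv2.INTER_CUBIC); cv2.imwrite("pics/end.png",cv2.convertScaleAbs(b,alpha=1.5))
```

```text
(no output)
```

View pics/end.png

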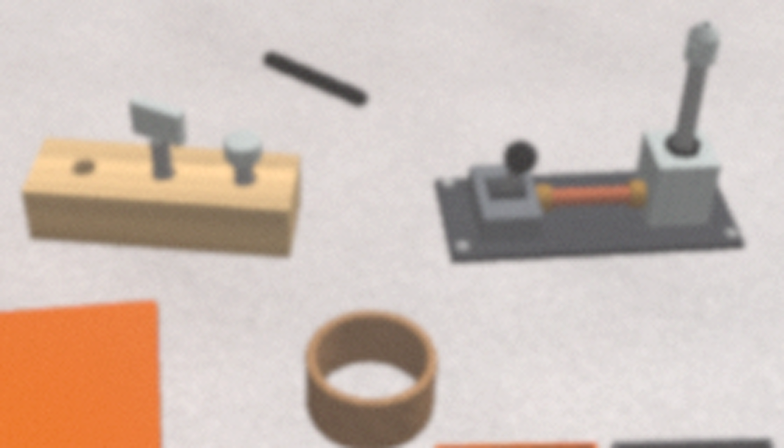

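The lever leans fully to +x (ball at 520,156) and the nozzle stands in the port. The fan nozzle and plug are still in the rack, and the tape has not moved. I'm handing in the job.

```bash
python3 -c "
from workcell import robot
print(robot.close_job())"
```

```text
the job is handed in; nothing more can be done
None
```

The nozzle is home in the push-fit port and released, the shut-off valve is fully open, and the job was handed in after about 17.5 s of robot time.

- **Nozzle:** I pushed it through the seal drag of about 5–8 N. It then stopped and took 23 N with no further advance. Its top measures 0.183 m against 0.182 m expected when seated, both after release and again at the end.
- **Seal peak:** The separate 7–15 N peak did not show in the readings. They are taken only at the end of each move, so the peak may have fallen between two of them.
- **Valve:** I pushed the lever with the shut fingers until it took 10 N without moving on. The scene camera puts it at about 1.03, which is fully open within measurement error.
- **Left alone:** The last scene picture shows the fan nozzle and plug still in the rack and the tape roll where it was. The arm is clear of everything.
- **Check that failed:** The matching lever check from the top camera found no points on the ball, probably because the arm blocked its view. The lever reading rests on the scene camera and the stop force.

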